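Free the stuck core of a casting mould

ROBOT

A 7-joint arm with a two-finger parallel gripper is mounted at the origin on the work surface. World frame = base frame: x ahead of the robot, y to its left, z up, the work surface at z = 0. Lengths are in m, angles in rad, forces in N, time in s.
With the tool pointing down it reaches from about 0.425 to 1.025 m from the base axis. Payload 3.6 kg.
Tool frame: the origin (TCP) lies midway between the tips of the shut fingers; the grasp point (between the pads) lies 19 mm behind it (bot.grip_point_offset is the distance from the TCP to the grasp point, in m); z points along the fingers, y is the line along which they close (so a half turn about z gives the same grasp; the last joint's range is limited). The gripper opens to 85 mm and grips with 20 to 120 N. Pads are 22 mm wide; open, the fingers measure 114 mm over their backs; the gripper's body (76 mm by 85 mm) begins 54 mm behind the grasp point. The pads swing forward as they close: fully open they stand 13 mm farther back than shut.
Start: joints at [1.014, 0.591, 0.048, 1.609, -0.033, 0.943, -0.034], TCP at [0.324, -0.648, 0.231] pointing down, gripper open.
Joint ranges: [-2.69, 2.69], [-0.47, 2.24], [-1.27, 1.36], [0.19, 2.51], [-1.53, 4.68], [0.08, 2.07], [-3.09, 3.09]. Speed limits (rad/s): [2.57, 2.57, 3.14, 3.14, 3.14, 3.14, 3.14].

INTERFACE

Orientations are given as a rotation vector (axis times angle).
In Python, from plant import bot gives the robot as it stands. Calls block until the motion is done:
- bot.move_pose(position, orientation): joint-space move of the TCP to a pose.
- bot.servo_line(position, frame=None, vel=0.15, contact_N=None): straight line of the TCP; frame=None keeps the orientation; vel is the mean speed in m/s. With contact_N (N) it stops when the force on the tool has changed by that much, and returns True; else False.
- bot.move_joints(angles): joint-space move.
- bot.grip(opening): finger opening in m; the grip force is fixed at half the most; returns when the fingers have stopped.
- bot.wait(seconds).
- bot.solve_ik(position, orientation): joint angles nearest the present ones, or None.
- bot.grab_frame(name): name is "scene" or "top" or "wrist"; returns a dict with "img" (480x640x3 uint8, red, green, blue), "fx", "fy", "cx", "cy" (pixels), "rvec" (rotation vector, rad) and "tvec" (3), from world to camera coordinates, as OpenCV has them; the wrist camera has in their place "T_tool_cam" (4x4, takes a point from camera to tool coordinates, whose origin is the TCP and whose axes are the flange's). Camera axes: x right, y down, z forward; pixel columns grow to the right and rows downward; lengths in m; the calibration is good to about 2 mm. A picture is of the moment at which its call begins: read the wrist's pose just before it. There is no depth.
A pose or a line that the arm cannot do raises bot.IKError and nothing moves.
- bot.finish_job(): hands the job in; it is judged then, once.
Readings, each from a call of its own:
- bot.get_time_s(): time.
- bot.get_qpos(): joint angles.
- bot.get_qvel(): joint speeds.
- bot.get_tau(): joint torques, N m.
- bot.get_ee_pos(): TCP position.
- bot.get_tool_rot(): TCP orientation.
- bot.get_wrist_force(): force on the tool from outside, world axes, zero at the start.
- bot.get_wrist_torque(): the same for the moment, N m.
- bot.get_width(): finger opening in m.
- bot.get_gripper_force(): force on a finger pad.
Only numpy, scipy, OpenCV 4.12 (cv2) and the standard library are available. Lean on these libraries where they do the work, as an engineer would, in place of code of your own. Each camera call takes 0.05 s, during which the arm holds its last target. There are 200 camera calls.

TASK

Open the casting mould: draw the red-knobbed locking pin out of its bore and park it in the yellow notch on the mould's side, let go of it, then take the blue core by its white post and rock it sideways so that one edge of its foot pops out past its roller catch while the other stays down, then rock the other edge out. Finish while holding the core, level and still, just clear above the mould (a finger's width or two above the pocket walls), still centred over the pocket and touching nothing but the gripper. Leave the jars, bottle, cup, funnel, knife and brush where they are.

Things in the scene. Friction and masses are not known exactly. Their poses are not given: they have to be found in the camera images.
- mould: aluminium casting mould bolted down; origin on the table under the pocket's centre. x points away from the pin's red knob, y to the yellow notch, z up. Base plate 96 (x) by 190 (y, -82 to +108) by 14 mm thick. Nothing on it but the core is over 48 mm above the table
- pocket (a point): centre of the pocket, level with the tops of its two walls, 48 mm above the table. Walls: x 19.5 to 29.5 mm either side, y within 30 mm; each has a bore 11 mm wide, 10 mm high, floor 31 mm above the table, for the pin. The core's foot stands between them with 1.5 mm play on all sides
- core_post (a point): centre of the gripping length of the core's white post: 24 (y) by 30 (x) mm, 50 mm tall; point 68 mm above the core's underside, 22 mm below the post's top. Below: blue body 36 (x) by 44 (y), top 40 mm above the underside, on a foot 70 mm wide (y), 4 mm thick. About 0.35 kg. Starts seated, underside 14 mm above the table, axes as the mould's
- core_left (a point): middle of the core's lower edge on the mould's +y side, 35 mm from the core's centre, at its underside. Seated 14 mm above the table. Once it is lifted about 9 mm the spring roller snaps beneath it, and it can then rest on the roller about 13 mm above its seat
- core_right (a point): the same on the mould's -y side, 35 mm from the core's centre
- core_bottom (a point): centre of the core's underside; z axis up through the post
- catch_left (a joint): +y roller catch: steel roller, 12 mm diameter, along x, 23 mm above the table, overhanging the core's foot by 2 mm. Value: m pushed outward, 0 to 0.006, against 24 N plus 1.5 N per mm; popping one edge takes about 20 N up at that edge, both at once over 40 N. 0 = fully in: over the foot, or under it once popped
- catch_right (a joint): the same on the mould's -y side
- pin_knob (a point): centre of the pin's red knob, 22 mm diameter, 22 mm long along the pin, 57 mm from the shaft's middle; starts about 72 mm from the mould's centre on its -x side, 35 mm above the table, clear of the base plate
- pin_shaft (a point): middle of the pin's steel shaft, 8 mm diameter, 92 mm long; x axis along the pin, away from the knob; 60 g. Lies level and loose along the mould's x through both walls and the core, tail about 31 mm past the mould's centre: draw it at least 65 mm towards -x to leave the front wall
- notch (a point): middle of the yellow side notch, where the axis of a parked pin lies, 27 mm above the table: open-topped channel along the mould's x, 12 mm wide, 12 deep, 50 long, floor 23 mm above the table; at mould x -17, y +88 mm. With the shaft's middle here the knob hangs free off the channel's -x end
- pigment_jar: small glass jar with orange lid, 56 mm wide, 55 mm tall, close beside the mould on its catch_right side; to be left alone
- palette_knife: palette knife lying flat, 190 mm long, behind the mould; to be left alone
- amber_bottle: amber bottle, 42 mm wide, 85 mm tall; to be left alone
- steel_cup: open steel cup, 72 mm wide, 80 mm tall; to be left alone
- purple_jar: glass jar with purple lid, 68 mm wide, 75 mm tall; to be left alone
- funnel: steel funnel standing on its wide mouth, 84 mm wide, 85 mm tall; to be left alone
- brush: flat brush lying down, 180 mm long; to be left alone
Not all that is in view belongs to the job. What is shaped like the part that bears pin_knob but green or turquoise is not meant.

How it is judged:
On the way, in this order (a step that is already met when the one before it is completed fails the run):
1. the pin lies in the side notch, let go, the core still seated (x of pin_shaft in the frame of mould between -0.047 and 0.023 m and y of pin_shaft in the frame of mould between 0.08 and 0.096 m and z of pin_shaft in the frame of mould between 0.023 and 0.033 m and angle between the x axis of pin_shaft and the x axis of mould, either way round below 0.15 rad and contact force between pin and the fingers below 0.1 N and linear speed of pin below 0.03 m/s and z of each of core_left, core_right in the frame of mould below 0.02 m), for 0.2 s.
2. one edge of the core's foot has popped out past its catch while the other is still down (((z of core_left in the frame of mould above 0.024 m and z of core_right in the frame of mould below 0.02 m) or (z of core_right in the frame of mould above 0.024 m and z of core_left in the frame of mould below 0.02 m))), for 0.1 s.
3. the other edge is out too (z of each of core_left, core_right in the frame of mould above 0.024 m), for 0.05 s.
At the end, for the whole second after the job is handed in: core held still in the fingers, level within 0.2 rad, centred over the pocket within 30 mm, underside 3 to 57 mm above the pocket walls, touching no other thing of the mould; pin let go in the notch (8 mm across, 30 mm along, 5 mm in height, 0.15 rad); bystanders moved under 30 mm (z of core_bottom in the frame of mould between 0.051 and 0.105 m and x of core_bottom in the frame of mould between -0.03 and 0.03 m and y of core_bottom in the frame of mould between -0.03 and 0.03 m and angle between core_bottom's own z axis and vertical below 0.2 rad and linear speed of core below 0.02 m/s and contact force between core and the fingers above 1 N and contact force between core and mould below 0.1 N and x of pin_shaft in the frame of mould between -0.047 and 0.023 m and y of pin_shaft in the frame of mould between 0.08 and 0.096 m and z of pin_shaft in the frame of mould between 0.023 and 0.033 m and angle between the x axis of pin_shaft and the x axis of mould, either way round below 0.15 rad and contact force between pin and the fingers below 0.1 N); the arm keeps its last pose, push and grip.
It fails at once if a bystander (jar, bottle, cup, funnel, palette knife, brush) is knocked away by over 30 mm (distance of any of pigment_jar, palette_knife, amber_bottle, steel_cup, purple_jar, funnel, brush from where it was at the start of the episode above 0.03 m).
It also fails if it takes over 54 s, if anything falls off the work surface, if the arm or the gripper's body presses on something with over 40 N, if the wrist force passes 120 N, or if a joint passes its speed limit or range.

## Working session

There is one attempt and no reset: what is moved stays moved. The work goes in short steps, each a Python script; the robot and the scene stay as the last script left them, time stands still between calls to the robot, and variables do not carry over. Pictures are saved under pics/ and viewed, at most 10 in all, crops included, and the job is handed in when it is done.

```bash
ls; mkdir -p pics
python3 - <<'E'
from plant import bot
import cv2,pickle
for n in("scene","top"):
    f=bot.grab_frame(n); pickle.dump(f,open(f"pics/{n}0.pkl","wb")); cv2.imwrite(f"pics/{n}0.png",f["img"][...,::-1]); print(n,f["fx"],f["rvec"],f["tvec"])
print(bot.get_time_s(),bot.get_tool_rot(),bot.grip_point_offset)
E
```

```text
pics
scene 457.89953412044923 [ 0.91747024  2.65384343 -0.85805063] [ 0.44574608 -0.23184385  1.12270323]
top 519.4486289931612 [ 2.13001986 -2.1735449   0.13620364] [0.00565922 0.54323752 1.21280824]
0.1 [-3.05554772e+00 -7.21731480e-01  9.48104040e-04] 0.0187
```

View pics/top0.png

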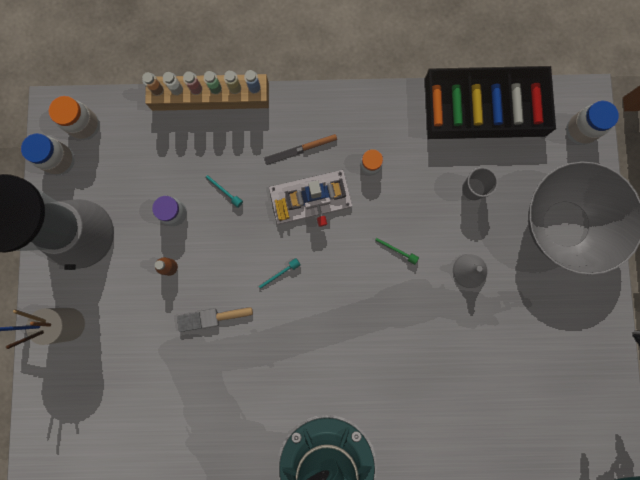

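View pics/scene0.png

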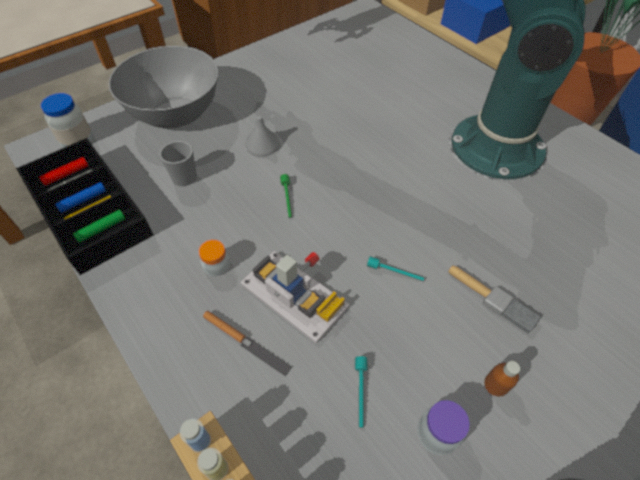

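Top view: the mould is at about (311,197) and the yellow notch at (281,208). Pin-like candidates are the red knob at (322,221), turquoise ones at (236,202) and (294,265), and a green one at (415,258). Only the red one fits: it is red and it sits in the mould's bore.

```bash
cat > h.py <<'E'
import numpy as np, cv2
from scipy.spatial.transform import Rotation as R
def cam(f, pose=None):
    """camera centre and rotation cam->world"""
    if "rvec" in f:
        A=R.from_rotvec(np.ravel(f["rvec"])).as_matrix().T; return -A@np.ravel(f["tvec"]),A
    p,r=pose; T=np.array(f["T_tool_cam"]); A=R.from_rotvec(r).as_matrix()
    return p+A@T[:3,3], A@T[:3,:3]
def onplane(f,uv,z,pose=None):
    c,A=cam(f,pose); d=A@np.array([(uv[0]-f["cx"])/f["fx"],(uv[1]-f["cy"])/f["fy"],1]); return c+d*(z-c[2])/d[2]
def project(f,P,pose=None):
    c,A=cam(f,pose); q=A.T@(np.asarray(P)-c); return q[0]/q[2]*f["fx"]+f["cx"], q[1]/q[2]*f["fy"]+f["cy"]
def tri(obs):
    M=np.zeros((3,3));b=np.zeros(3)
    for f,uv,*po in obs:
        c,A=cam(f,*po); d=A@np.array([(uv[0]-f["cx"])/f["fx"],(uv[1]-f["cy"])/f["fy"],1]); d/=np.linalg.norm(d)
        Q=np.eye(3)-np.outer(d,d); M+=Q; b+=Q@c
    return np.linalg.solve(M,b)
HUE=dict(red=((172,8),120,60),yellow=((20,32),140,90),blue=((100,125),120,40))
def blobs(img,col,box=None,amin=8):
    (h0,h1),s,v=HUE[col]; H=cv2.cvtColor(img,cv2.COLOR_RGB2HSV)
    hm=(H[...,0]>=h0)&(H[...,0]<=h1) if h0<h1 else (H[...,0]>=h0)|(H[...,0]<=h1)
    m=(hm&(H[...,1]>s)&(H[...,2]>v)).astype(np.uint8)
    if box: k=np.zeros_like(m); x0,y0,x1,y1=box; k[y0:y1,x0:x1]=1; m*=k
    n,_,st,ce=cv2.connectedComponentsWithStats(m)
    return sorted([(int(st[i,4]),ce[i].round(1).tolist()) for i in range(1,n) if st[i,4]>=amin],reverse=True),m
E
python3 - <<'E'
from h import *; import pickle
T=pickle.load(open("pics/top0.pkl","rb"));S=pickle.load(open("pics/scene0.pkl","rb"))
bt=(260,160,360,240);bs=(230,230,360,345)
for c in HUE: print(c,blobs(T["img"],c,bt)[0],blobs(S["img"],c,bs)[0])
rt=blobs(T["img"],"red",bt)[0][0][1];rs=blobs(S["img"],"red",bs)[0][0][1]
print("red",tri([(T,rt),(S,rs)]),onplane(T,rt,.035),onplane(S,rs,.035))
a=T["img"][150:240,255:395];b=S["img"][235:345,200:360]
w=np.hstack([cv2.resize(a,(400,400*90//140*1),interpolation=2)[:257],cv2.resize(b,(374,257),interpolation=2)])
cv2.imwrite("pics/crop1.png",w[...,::-1])
E
```

```text
red [(77, [321.7, 220.6])] [(98, [311.9, 258.0])]
yellow [(191, [281.5, 209.0])] [(413, [329.2, 306.1]), (100, [309.7, 301.0]), (99, [266.8, 269.4])]
blue [(71, [324.1, 191.4]), (36, [307.2, 193.4])] [(53, [293.3, 284.2]), (9, [275.3, 279.0])]
red [ 5.75514895e-01 -7.44156102e-05  4.09179319e-02] [ 0.57754578 -0.00117301  0.035     ] [ 0.57207726 -0.00198018  0.035     ]
```

View pics/crop1.png

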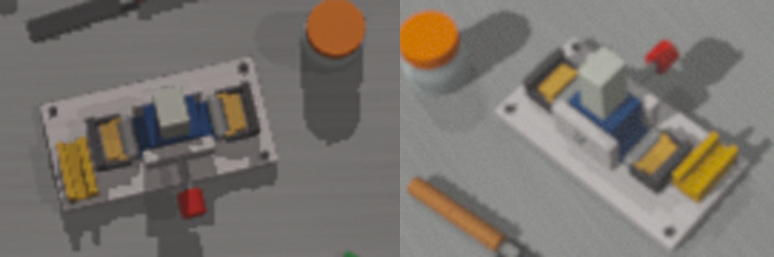

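The crop confirms it: the red knob sits at the end of the pin in the front wall, and the notch is at lower left. Next I'll look closer with the wrist camera.

Run:
```python
from plant import bot
from h import *; import pickle
yaw=np.deg2rad(13.7); o=(R.from_euler("z",yaw)*R.from_euler("x",np.pi)).as_rotvec()
print(bot.solve_ik([.60,.016,.30],o))
bot.move_pose([.60,.016,.30],o); bot.wait(.3)
po=(bot.get_ee_pos(),bot.get_tool_rot()); f=bot.grab_frame("wrist")
pickle.dump((f,po),open("pics/w0.pkl","wb")); cv2.imwrite("pics/w0.png",f["img"][...,::-1])
print(po,bot.get_time_s(),f["fx"],np.round(f["T_tool_cam"],3),bot.get_qpos())
for c in HUE: 
    b=blobs(f["img"],c,amin=60)[0]; print(c,b[:4])
```

```text
[-0.01755455  0.36308025 -0.11270569  1.82500003  0.04890992  0.9561843
 -1.48287357]
(array([0.60003677, 0.01560831, 0.29992266]), array([ 3.11925529e+00,  3.73666393e-01, -2.04002033e-04])) 3.0083 368.57455500558325 [[ 0.001 -0.962 -0.274  0.069]
 [ 1.     0.001 -0.     0.   ]
 [ 0.001 -0.274  0.962 -0.142]
 [ 0.     0.     0.     1.   ]] [-0.01719056  0.36315201 -0.11254919  1.82499443  0.04889417  0.95617827
 -1.48285668]
red [(361, [328.8, 223.5])]
yellow [(1072, [250.8, 173.2])]
blue [(943, [328.1, 159.2])]
```

View pics/w0.png

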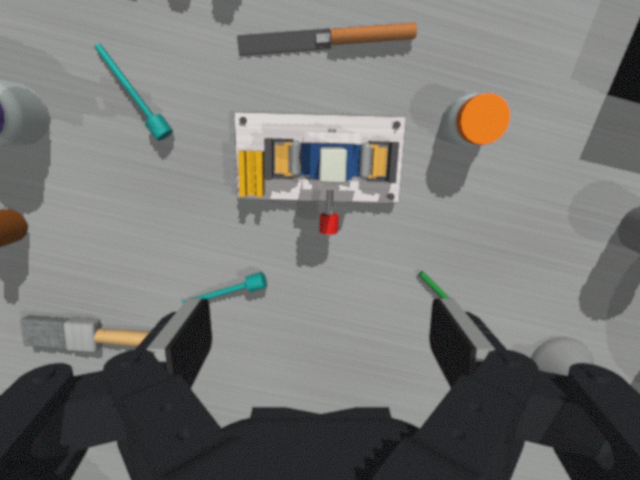

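The wrist view shows the plate with corners near (235,113), (405,117) and (400,203), and the red knob at (329,223). I'll get the plate corners by mask and derive the mould pose.

Run:
```python
from h import *; import pickle
f,po=pickle.load(open("pics/w0.pkl","rb"))
I=f["img"]; H=cv2.cvtColor(I,cv2.COLOR_RGB2HSV)
print(I[130,260],I[195,380],I[90,300],I[260,330],I[195,290])
m=((H[...,2]>168)).astype(np.uint8)
m|=blobs(I,"yellow",(225,140,270,205))[1]
k=np.zeros_like(m);k[100:215,222:418]=1;m*=k; m=cv2.morphologyEx(m,cv2.MORPH_CLOSE,np.ones((3,3)))
n,l,st,ce=cv2.connectedComponentsWithStats(m); i=1+np.argmax(st[1:,4]); print(st[i])
c=max(cv2.findContours((l==i).astype(np.uint8),0,2)[0],key=cv2.contourArea)
h=cv2.convexHull(c); 
for e in (3,5,8): print(cv2.approxPolyDP(h,e,True)[:,0].tolist())
q=cv2.approxPolyDP(h,8,True)[:,0]
P=[onplane(f,u+0.,.014,po)[:2] for u in q]; print(np.round(P,4))
r=cv2.minAreaRect(np.array([onplane(f,u[0]+0.,.014,po)[:2] for u in h],np.float32)*1000); print("rect",r)
print("knob",onplane(f,blobs(I,"red")[0][0][1],.040,po))
T=pickle.load(open("pics/top0.pkl","rb"));S=pickle.load(open("pics/scene0.pkl","rb"))
print("knob tri",tri([(T,[321.7,220.6]),(S,[311.9,258.]),(f,blobs(I,"red")[0][0][1],po)]))
```

```text
[213 207 205] [155 151 149] [153 153 151] [152 153 152] [212 207 204]
[ 235  112  171   90 6062]
[[235, 113], [404, 117], [398, 201], [240, 196]]
[[235, 113], [404, 117], [398, 201], [240, 196]]
[[235, 113], [404, 117], [398, 201], [240, 196]]
[[ 0.6664  0.1285]
 [ 0.7065 -0.0534]
 [ 0.6153 -0.0744]
 [ 0.5771  0.1067]]
rect ((641.3875732421875, 27.28386688232422), (94.11552429199219, 188.62464904785156), 12.154356002807617)
knob [ 5.75636843e-01 -1.15609553e-04  4.00000000e-02]
knob tri [ 5.75614255e-01 -7.49259206e-05  4.08164538e-02]
```

```bash
cat >> h.py <<'E'
YAW=np.deg2rad(12.3); M0=np.array([.6442,.0146,0]); RM=R.from_euler("z",YAW)
def W(x,y,z): return M0+RM.apply([x,y,z])
def down(tilt=0.): return (RM*R.from_euler("x",tilt)*R.from_euler("x",np.pi)).as_rotvec()
E
python3 - <<'E'
from plant import bot
from h import *; import pickle
np.set_printoptions(precision=4,suppress=True)
bot.move_pose(W(-.072,0,.11),down()); bot.servo_line(W(-.072,0,.014))
f0=bot.get_wrist_force(); bot.grip(0.0); print("w",bot.get_width(),bot.get_gripper_force(),bot.get_wrist_force()-f0)
for x in (-.10,-.13,-.17):
    bot.servo_line(W(x,0,.014),vel=.06); print(bot.get_wrist_force(),bot.get_width())
bot.servo_line(W(-.17,0,.085)); bot.servo_line(W(-.076,.088,.085),vel=.12); bot.wait(.2)
print(bot.get_width(),bot.get_time_s(),bot.get_ee_pos(),W(-.076,.088,.085))
po=(bot.get_ee_pos(),bot.get_tool_rot()); f=bot.grab_frame("wrist"); S=bot.grab_frame("scene")
pickle.dump((f,po,S),open("pics/w1.pkl","wb"))
w=np.hstack([cv2.resize(f["img"],(400,300)),cv2.resize(S["img"][200:380,200:440],(400,300),interpolation=2)])
cv2.imwrite("pics/w1.png",w[...,::-1])
E
```

```text
w 0.020454317258981447 58.50257635116577 [ 0.5224 -1.3629  1.2921]
[-0.6063 -0.4408  1.1721] 0.020283752875736055
[ 0.1167 -0.7431  0.0673] 0.02035406461026757
[-0.1862  0.8802 -0.055 ] 0.02023952372221846
0.020307130323070362 9.3417 [0.5508 0.0836 0.085 ] [0.5512 0.0844 0.085 ]
```

View pics/w1.png

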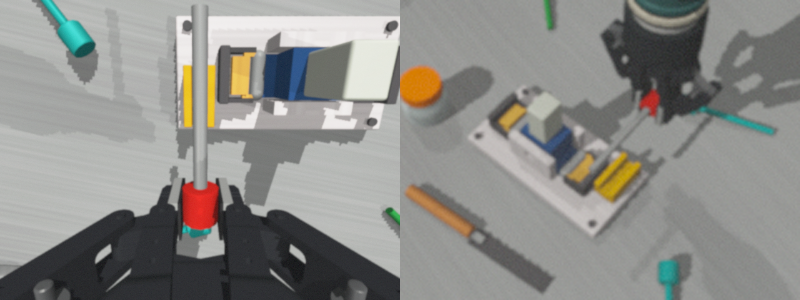

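Run:
```python
from h import *; import pickle
f,po,S=pickle.load(open("pics/w1.pkl","rb"));I=f["img"]
m=blobs(I,"yellow",(270,80,360,220))[1]
for r in (120,150,180,195):
    c=np.flatnonzero(m[r]); print(r,c.min(),c.max(),[onplane(f,(u,r),.035,po)[:2].round(4).tolist() for u in (c.min(),c.max())])
    for u in (c.min()-.5,c.max()+.5): print("   mould",(RM.inv().apply(onplane(f,(u,r),.035,po)-M0)).round(4))
rr=np.flatnonzero(m.any(1)); print("rows",rr.min(),rr.max())
# pin: shaft columns and tip row
g=cv2.cvtColor(I,cv2.COLOR_RGB2HSV)
k=blobs(I,"red",(200,250,440,400))[0][0]; print("knob",k)
zp=.085+.021
for x in (.103,.057,.011): print(x,"level proj",project(f,po[0]+R.from_rotvec(po[1]).apply([x,0,0])+[0,0,.021],po))
print(project(f,po[0]+[0,0,.021],po))
for r in (20,100,200,260):
    print(r,I[r,295:345:3].mean(1).astype(int))
print("tip col320",I[0:20,320].mean(1).astype(int))
```

```text
120 294 343 [[0.622, 0.1123], [0.6272, 0.0886]]
   mould [-0.0008  0.1005  0.035 ]
   mould [-0.0008  0.0756  0.035 ]
150 294 343 [[0.6078, 0.1095], [0.6131, 0.0852]]
   mould [-0.0153  0.1008  0.035 ]
   mould [-0.0153  0.0754  0.035 ]
180 294 342 [[0.593, 0.1066], [0.5983, 0.0823]]
   mould [-0.0305  0.1011  0.035 ]
   mould [-0.0305  0.0757  0.035 ]
195 294 342 [[0.5853, 0.1051], [0.5907, 0.0805]]
   mould [-0.0383  0.1012  0.035 ]
   mould [-0.0383  0.0755  0.035 ]
rows 105 202
knob (3842, [320.0, 329.2])
0.103 level proj (np.float64(320.2388636503354), np.float64(12.769540710907563))
0.057 level proj (np.float64(320.09858008285715), np.float64(172.5778626013531))
0.011 level proj (np.float64(319.984976864171), np.float64(301.99244811507793))
(np.float64(319.96094078815906), np.float64(329.3738801769162))
20 [180 181 181 177 121 141 162 174 189 180 171 156 136 174 183 182 181]
100 [237 236 234 228 167 135 160 175 183 185 170 154 146 225 227 227 214]
200 [153 157 158 160 137 128 156 183 181 182 177 153 143 156 156 156 156]
260 [186 186 187 187 183 126 146 176 169 162 152 134 132 180 180 182 183]
tip col320 [180 183 182 183 182 182 186 187 184 186 187 188 187 187 187 188 185 187
 186 187]
```

Everything agrees: notch centre at y=0.088, pin level and aligned. Lowering and releasing.

Run:
```python
from plant import bot
from h import *; import pickle
np.set_printoptions(precision=4,suppress=True)
bot.servo_line(W(-.075,.088,.03),vel=.1)
print(bot.servo_line(W(-.075,.088,.007),vel=.04,contact_N=8),bot.get_ee_pos(),bot.get_wrist_force())
bot.grip(0.05); bot.servo_line(W(-.075,.088,.14)); bot.grip(.085)
bot.servo_line(W(-.03,.04,.2)); bot.wait(.2)
po=(bot.get_ee_pos(),bot.get_tool_rot()); f=bot.grab_frame("wrist"); S=bot.grab_frame("scene");T=bot.grab_frame("top")
pickle.dump((f,po,S,T),open("pics/w2.pkl","wb")); print(bot.get_time_s())
k=blobs(f["img"],"red")[0][0][1]; print("knob mould",RM.inv().apply(onplane(f,k,.033,po)-M0))
w=np.hstack([cv2.resize(f["img"],(400,300)),cv2.resize(S["img"][200:380,200:440],(400,300),interpolation=2)])
cv2.imwrite("pics/w2.png",w[...,::-1])
```

```text
False [0.5521 0.0846 0.0069] [-0.107   0.7958 -0.3469]
13.825
knob mould [-0.0727  0.0874  0.033 ]
```

View pics/w2.png

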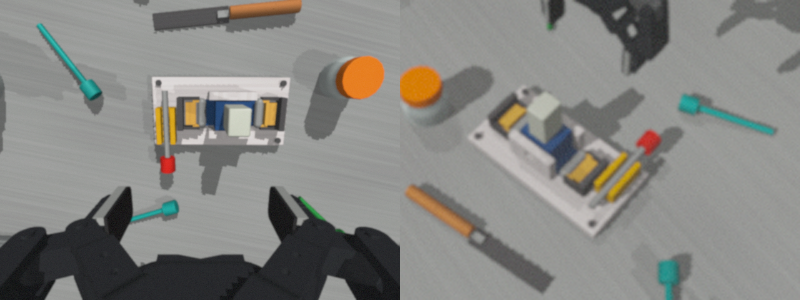

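The pin lies in the notch with the knob off its end, the left view showing it along the channel at about (165,125). Next, the core.

```bash
cat > rock.py <<'E'
from h import *
P0=np.array([0,0,.0615])  # TCP in mould frame when gripping, core seated
def pose(th,piv,pre=None,dz=0.):
    """tool pose with the seated grasp turned by th about mould x through piv"""
    p=piv+R.from_euler("x",th).apply(P0-piv); return W(p[0],p[1],p[2]+dz),down(th)
E
python3 - <<'E'
from plant import bot
from rock import *
np.set_printoptions(precision=3,suppress=True)
bot.servo_line(W(0,0,.13)); bot.move_pose(W(0,0,.13),down())
print(bot.servo_line(W(*P0),vel=.08,contact_N=10))
f0=bot.get_wrist_force(); bot.grip(0.0); print("w",bot.get_width(),bot.get_gripper_force(),bot.get_wrist_force()-f0)
piv=np.array([0,-.035,.014])
for th in np.arange(.03,.2401,.03):
    p,o=pose(th,piv,dz=.0015); bot.servo_line(p,frame=o,vel=.04)
    F=bot.get_wrist_force(); print(round(th,2),F,bot.get_wrist_torque(),bot.get_width(),(bot.get_ee_pos()-p)*1e3)
    if np.linalg.norm(F)>45: break
print(bot.get_time_s())
S=bot.grab_frame("scene"); Wt=(bot.get_ee_pos(),bot.get_tool_rot()); f=bot.grab_frame("wrist")
import pickle; pickle.dump((f,Wt,S),open("pics/w3.pkl","wb"))
w=np.hstack([cv2.resize(f["img"],(400,300)),cv2.resize(S["img"][220:340,220:380],(400,300),interpolation=2)])
cv2.imwrite("pics/w3.png",w[...,::-1])
E
```

```text
False
w 0.022950712405633122 59.4284051656723 [-1.721  1.048  1.928]
0.03 [ 1.878 -0.152 -7.154] [-0.257 -0.542 -0.099] 0.02310621248980631 [-0.061 -0.739 -0.809]
0.06 [ 2.8   -2.204 -9.794] [-0.562 -0.851 -0.043] 0.023443425587218826 [ 0.084 -1.022 -0.823]
0.09 [  3.891  -3.683 -12.721] [-0.825 -1.063 -0.074] 0.023486372995011388 [ 0.09  -1.038 -0.769]
0.12 [  4.05   -3.665 -13.618] [-1.03  -1.145 -0.065] 0.023008161646377735 [ 0.002 -0.929 -0.634]
0.15 [ 1.202 -2.652 -7.924] [-0.711 -0.637 -0.065] 0.023216448194944818 [-0.163  0.158  0.163]
0.18 [-0.164 -0.031 -2.77 ] [-0.249 -0.072 -0.054] 0.023537197857965025 [-0.662  1.773  0.866]
0.21 [ 0.549 -0.025 -3.125] [-0.125 -0.12  -0.029] 0.02343035278252029 [-0.475  0.849  0.097]
0.24 [ 1.438  1.406 -4.732] [-0.025 -0.214 -0.024] 0.02331972965546437 [-0.21   0.285 -0.365]
18.3917
```

View pics/w3.png

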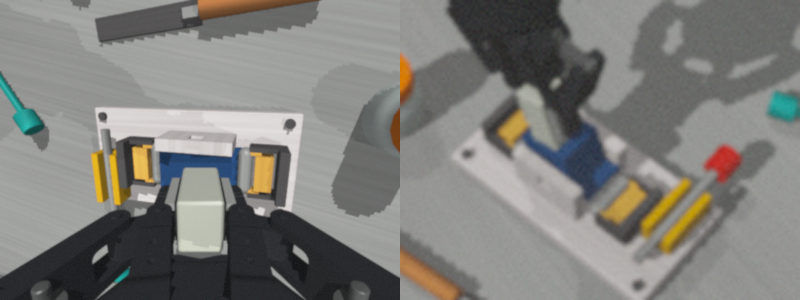

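The left edge popped: the force peaked near 0.12 rad and then dropped, and the picture shows the core tilted with its right side down. Now I'll rock the other edge about the left one.

Run:
```python
from plant import bot
from rock import *
np.set_printoptions(precision=3,suppress=True)
p0=P0-[0,.035,.014]; L=np.array([0,.0338,.0305])
for th in np.arange(.21,-.101,-.03):
    p=L+R.from_euler("x",th).apply(p0); p=W(*p); bot.servo_line(p,frame=down(th),vel=.04)
    F=bot.get_wrist_force(); print(round(th,2),F,bot.get_wrist_torque(),bot.get_width(),(bot.get_ee_pos()-p)*1e3)
    if np.linalg.norm(F)>45: break
bot.wait(.1); print(bot.get_time_s())
S=bot.grab_frame("scene"); Wt=(bot.get_ee_pos(),bot.get_tool_rot()); f=bot.grab_frame("wrist")
w=np.hstack([cv2.resize(f["img"],(400,300)),cv2.resize(S["img"][220:340,220:380],(400,300),interpolation=2)])
cv2.imwrite("pics/w4.png",w[...,::-1])
```

```text
0.21 [ 0.43   3.126 -6.181] [0.572 0.001 0.02 ] 0.023769010871110274 [-0.125  0.895  0.398]
0.18 [ 0.27   5.634 -3.985] [ 1.153 -0.083 -0.077] 0.02333707461713522 [-0.153  1.495  0.298]
0.15 [-0.893  7.437 -2.852] [ 1.494  0.011 -0.047] 0.023142108976121123 [0.082 2.183 0.508]
0.12 [ 0.505  7.165 -1.392] [1.808 0.085 0.039] 0.02320692610797906 [0.395 2.226 0.715]
0.09 [-0.449  7.79  -0.849] [ 1.959  0.117 -0.001] 0.023419207031940663 [0.508 2.09  0.73 ]
0.06 [-1.042  6.882  2.399] [ 1.678  0.252 -0.003] 0.023101457488864025 [0.71  1.165 0.882]
0.03 [-0.993  3.436  5.045] [ 0.535  0.183 -0.023] 0.023181682149418036 [ 1.116 -1.486  0.867]
0.0 [-0.176  0.646 -1.756] [-0.01  -0.002 -0.002] 0.023505639000110757 [-0.406 -2.266 -0.443]
-0.03 [ 0.122 -0.441 -2.833] [ 0.042  0.021 -0.007] 0.023450449744788084 [-0.365 -0.554 -0.474]
-0.06 [ 0.821  0.319 -1.868] [0.156 0.007 0.017] 0.02293835548020519 [-0.135  0.342 -0.237]
-0.09 [-0.694 -0.511 -2.128] [ 0.122 -0.028 -0.   ] 0.023076754203114273 [-0.028  0.593 -0.118]
21.3417
```

View pics/w4.png

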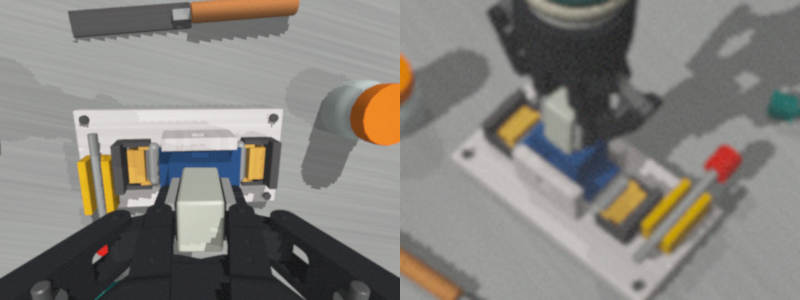

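Both edges are out: the force is down to about the core's weight. Levelling and lifting.

Run:
```python
from plant import bot
from rock import *
np.set_printoptions(precision=3,suppress=True)
p=bot.get_ee_pos(); bot.servo_line(p+[0,0,.008],frame=down(-.04),vel=.04); print(bot.get_wrist_force())
bot.servo_line(W(0,0,P0[2]+.03),frame=down(0),vel=.06); print(bot.get_wrist_force())
bot.servo_line(W(0,0,P0[2]+.058),vel=.06); bot.wait(.5); print(bot.get_wrist_force(),bot.get_ee_pos(),bot.get_width(),bot.get_time_s())
S=bot.grab_frame("scene"); f=bot.grab_frame("wrist")
w=np.hstack([cv2.resize(f["img"],(400,300)),cv2.resize(S["img"][200:350,200:400],(400,300),interpolation=2)])
cv2.imwrite("pics/w5.png",w[...,::-1])
```

```text
[ 0.372  0.272 -3.373]
[ 0.791  0.128 -2.675]
[ 0.059 -0.885 -2.914] [0.644 0.015 0.119] 0.023427011739025397 23.1583
```

View pics/w5.png

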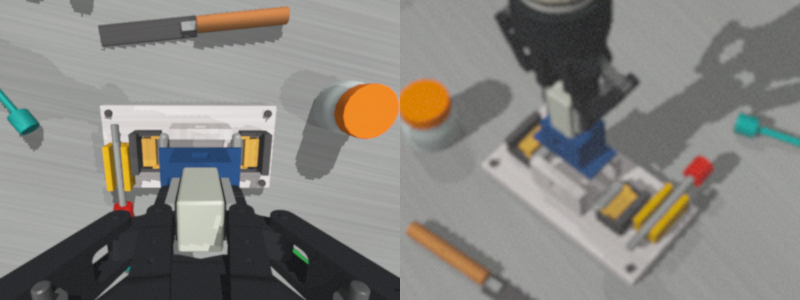

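The core is held level, centred over the pocket and clear of the walls, and the pin is still in the notch.

```bash
python3 -c "
from plant import bot
print(bot.finish_job())"
```

```text
the job is handed in; nothing more can be done
None
```

I handed the job in at about 23 s of the 54 s allowed: the pin is parked in the notch and let go, the core was rocked out left edge first then right, and it is held level just above the pocket (the hand-in returned no verdict).

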